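Lock the lid on the spray-gun washer

TASK

The lid of the spray-gun washer has drained on edge in the wire rack. Fit it on the washer's neck and twist it clockwise by its handle until it stops, so that its lugs pull it down tight on the seal and the handle lies in line with the two lock ribs on the deck; leave it locked and let go. Leave the cans and everything else on the table where they stand.

Things in the scene. Friction and masses are not known exactly. Their poses are not given: they have to be found in the camera images.
- lid_handle (a point): Middle of the round black bar handle (18 mm thick, 96 mm long) bridged over the top of the lid. Lid axes: y along the bar, z out of the lid's top. Down z from here: plate top 45 mm, plate underside 53 mm, lowest face 73 mm. At the start the lid stands on edge in the rack: z level, towards the rack's front, bar level and 74 mm up. Laid flat on the table the bar is 73 mm up. Lid 0.3 kg.
- lid_plate (a point): Centre of the underside of the lid's plate, a plain aluminium disc 140 mm across, 8 mm thick; axes as the lid's. Under it a round spigot, 88 mm across and 20 mm long, on which the lid rests when laid down. The handle's two posts (13 mm thick) stand at y = +-37 mm; a low brass valve (18 mm across, 12 mm high) sits on top at x = 40 mm.
- lid_lug (a point): Outer end of one of the lid's two lugs, on the lid's +y side, 53 mm from the axis; the other is opposite, on the -y side. Each is 32 mm wide, 6 mm high and sticks 9 mm out of the spigot, near its foot, its upper face 13.5 mm under the plate. The lid fits either way round (half a turn).
- neck (a point): Centre of the washer's round neck at the top of its flange, 126 mm above the table. z up; -x is the cabinet's front; y is in line with the two lock ribs. Opening 92 mm across, with two opposite mouths for the lugs. With the lugs in the mouths the plate's underside rests on the seal 4 mm above this point; locked, the handle lies along y (stop within 3 degrees) and the plate is 2 mm lower.
- neck_mouth (a point): Middle of one mouth of the neck, at the top of the flange, 56 mm from the neck's axis: it stands 65 degrees counter-clockwise (seen from above) of the neck's +y. The other mouth is opposite. Each is 54 degrees wide; a lug takes 42. From here the lid turns 65 degrees clockwise under the ramps to its stop, which takes about 0.5 N m; friction then holds it.
- lock_rib (a point): One of the two black lock ribs, flat on the washer's deck at the neck's y = +98 mm; the other is at y = -98 mm. Deck 110 mm above the table, a steel cabinet 284 x 284 mm centred on the neck.
- gauge (a point): Centre of the round gauge on the washer's deck behind the neck: 48 mm across, 26 mm deep, top 80 mm above the deck. Fixed. A 20 mm high vent cap sits in a back corner of the deck.
- air_valve (a point): Centre of the top of the round air valve on the washer's deck in front of the neck: 44 mm across, top 62 mm above the deck. Fixed.
- seal (a joint): The sprung rubber sealing ring round the neck (138 mm across): how far it is pressed down, in m. 0 when free and when the lid only rests on it; about 0.002 when the lid is locked tight. Pressed by hand it gives at about 4 N, then 1.5 N per mm.
- rack: Draining rack: a grey tray 170 mm (x) by 190 mm (y), steel wires; origin at the centre of its underside, front -x. The lid stands in its middle on two rods, plate at x = -4 to +4 mm, upright between pairs of wires at y = +-54 mm that reach 71 mm above the table; it comes out straight up. An empty second place lies 55 mm behind.
- can_a_mid (a point): Spray can, 65 mm across, 190 mm high; the point is half-way up. To be left alone.
- can_b_mid (a point): Spray can, 65 mm across, 190 mm high; the point is half-way up. To be left alone.
- can_c_mid (a point): Spray can, 65 mm across, 190 mm high; the point is half-way up. To be left alone.
- tape_mid (a point): Roll of tape lying flat, 100 mm across, 36 mm high; the point is its centre. To be left alone.
- tin_mid (a point): White paint jar with a steel cap, 84 mm across, 95 mm high; the point is half-way up. To be left alone.
- water_mid (a point): Clear water bottle, 72 mm across, 230 mm high; the point is half-way up. To be left alone.

How it is judged:
At the end, for the whole second after the job is handed in: The lid sits level (within 2 degrees) and centred on the neck (within 4 mm), its handle in line with the lock ribs (within 8 degrees, either way round), the seal pressed down more than 1.2 mm by the ramps, the lid at rest and released (horizontal distance between lid_plate and neck below 0.004 m and angle between lid_plate's own z axis and vertical below 0.035 rad and angle between the y axis of lid_plate and the y axis of neck, either way round below 0.14 rad and value of joint seal above 0.0012 m and linear speed of lid below 0.01 m/s); the robot touches nothing.
It fails at once if a can, the tape, the jar or the bottle is shifted by more than 25 mm or knocked over (distance of any of can_a_mid, can_b_mid, can_c_mid, tape_mid, tin_mid, water_mid from where it was at the start of the episode above 0.025 m).
It also fails if it takes over 70 s, if anything falls off the work surface, if the arm or the gripper's body presses on something with over 40 N, if the wrist force passes 120 N, or if a joint passes its speed limit or range.

ROBOT

A 6-joint arm with a two-finger parallel gripper is mounted at the origin on the work surface. World frame = base frame: x ahead of the robot, y to its left, z up, the work surface at z = 0. Lengths are in m, angles in rad, forces in N, time in s.
With the tool pointing down it reaches from about 0.325 to 0.9 m from the base axis. Payload 6.1 kg.
Tool frame: the origin (TCP) lies at the very end of the fingers, on their centre line; the grasp point (between the pads) lies env.hold_point_z behind it (env.hold_point_z is the distance from the TCP to the grasp point, in m); z points along the fingers, x is the direction in which the jaws open and shut, and the axes are right-handed (so a half turn about z gives the same grasp; the last joint's range is limited). The gripper opens to 87 mm and grips with 3 to 60 N. Pads are 19 mm wide; open, the fingers measure 117 mm over their backs; the gripper's body (75 mm by 190 mm) begins 51 mm behind the grasp point.
Start: joints at [1.154, 0.22, 1.526, -0, 1.395, -0.126], TCP at [0.179, 0.599, 0.223] pointing down, gripper open.
Joint ranges: [-2.98, 2.98], [-0.91, 2.08], [0.09, 2.57], [-1.24, 4.39], [0.2, 2.65], [-2.68, 2.68]. Speed limits (rad/s): [2.57, 2.57, 3.01, 3.14, 3.14, 3.14].

INTERFACE

Orientations are given as a unit quaternion [x, y, z, w].
In Python, from workcell import env, imaging, job gives the robot as it stands.
- The arm moves only by the tool send_rows, never from a script. Its arguments are lists of equal length, an entry for each row: "gripper": the finger opening in mm, from 0 to 87; "offset": the shift along the tool's x, y, z in mm, a list of three; "turn": the turn, a rotation vector about the tool's x, y, z in degrees, a list of three. A call has exactly 10 rows; each row shifts and turns the commanded pose from where the row before left it, along the tool's axes as they then stand; what a row does not reach is not made up. A row lasts 1/8 s, in which the tool goes at most 62.5 mm and 10.7 degrees, less where a joint would pass 70% of its speed; a pose out of reach is approached as far as the arm can. A call is refused whole if a number of a shift passes 62.5 or a number of a turn 10.7, either way. A call with a gripper value outside its range is refused whole. The fingers move at their own pace and stop on an object; "grip_force" is the grip in N (left out, the last holds). Time passes only in rows, so rows that do not move let the fingers close, or fill a call up. It gives the time, the measured TCP pose, the force and the opening at its end, in the units of the state.
- env.state(): the state, without advancing time (a new reading comes with each control period).
- imaging.grab_frame(name): name is "side" or "top" or "wrist"; returns a dict with "frame" (420x560x3 uint8, red, green, blue), "fov_y" (degrees; the focal length in pixels is half the picture's height over the tangent of half this angle, whatever the lens; pixels are square), "cx", "cy" (the principal point, pixels), "k1" (the pictures are not rectified: a ray, as slopes to the right and down, at radius r is drawn at 1 + k1 r^2 times it, then the intrinsics apply), "xyz" and "orientation" of the camera in the world. Camera axes: x right, y up, looking along -z (the intrinsics and any distortion apply to the point x, -y, -z); pixel columns grow to the right and rows downward; lengths in m; the calibration is good to about 2 mm. A picture is of the moment at which its call begins. There is no depth.
- job.sign_off(): hands the job in, once; it reports no verdict.
The state is a dict: "t": time; "joint_positions": joint angles; "joint_vel": joint speeds; "joint_efforts": joint torques, N m; "eef_pos": TCP position; "ee_rot": TCP orientation; "wrist_force": force on the tool from outside, world axes, zero at the start; "ft_torque": the same for the moment, N m; "width": finger opening in m.
Only numpy, scipy, OpenCV 4.12 (cv2) and the standard library are available. Lean on these libraries where they do the work, as an engineer would, in place of code of your own. Each camera call takes 0.05 s, during which the arm holds its last target. There are 200 camera calls.

## Working session

There is one attempt and no reset: what is moved stays moved. The work goes in short steps, Python scripts to look and compute and a tool call to move; the robot and the scene stay as the last step left them, time stands still between calls to the robot, and variables do not carry over. Pictures are saved under pics/ and viewed, about 8 in all and at most 12, crops included, and the job is handed in when it is done.

Besides the shell and the picture viewer there is one more tool, called after "Call:" as name(argument=value, ...) on one line, values as JSON. send_rows: Moves the arm, as the interface text tells. Its arguments: {"type":"object","properties":{"gripper":{"type":"array"},"offset":{"type":"array"},"turn":{"type":"array"},"grip_force":{"type":"number"}},"required":["gripper","offset","turn"]}

```bash
ls; mkdir -p pics; cat > h.py <<'E'
import numpy as np, cv2, json
from scipy.spatial.transform import Rotation as R
from workcell import env, imaging, job
def grab(n,save=None):
    f=imaging.grab_frame(n)
    if save: cv2.imwrite('pics/'+save+'.png',f['frame'][:,:,::-1])
    f.pop('frame') if save is None else None
    return f
def K(f):
    F=210/np.tan(np.radians(f['fov_y'])/2)
    return np.array([[F,0,f['cx']],[0,F,f['cy']],[0,0,1.]]),np.array([f['k1'],0,0,0,0.])
def pose(f): return np.array(f['xyz']),R.from_quat(f['orientation']).as_matrix()@np.diag([1,-1,-1])
def ray(f,uv):
    k,d=K(f);p=cv2.undistortPoints(np.array([[uv]],float),k,d)[0,0]
    c,M=pose(f);v=M@np.array([p[0],p[1],1]);return c,v/np.linalg.norm(v)
def atz(f,uv,z):
    c,v=ray(f,uv);return c+v*(z-c[2])/v[2]
def proj(f,P):
    k,d=K(f);c,M=pose(f);q=(np.atleast_2d(P)-c)@M
    return cv2.projectPoints(q,np.zeros(3),np.zeros(3),k,d)[0][:,0]
def tri(obs):
    A=np.zeros((3,3));b=np.zeros(3)
    for f,uv in obs:
        c,v=ray(f,uv);S=np.eye(3)-np.outer(v,v);A+=S;b+=S@c
    return np.linalg.solve(A,b)
def dump(f,n):
    g={k:(np.array(v).tolist()) for k,v in f.items() if k!='frame'};json.dump(g,open(n+'.json','w'))
def load(n): return json.load(open(n+'.json'))
E
python3 - <<'E'
from h import *
for n in ['side','top','wrist']:
    f=grab(n,n+'0');dump(f,n+'0');print(n,f['xyz'],f['fov_y'],f['k1'],pose(f)[1][:,2])
print(env.hold_point_z,env.state())
a=cv2.imread('pics/side0.png');b=cv2.imread('pics/top0.png')
E
```

```text
pics
side [0.50784307 0.91172896 0.9526555 ] 42.72830953840992 0.06880836519396152 [ 0.04644698 -0.74169158 -0.66913099]
top [0.36974275 0.02235061 1.27081661] 56.63053258300429 -0.090586054534496 [ 0.14286448 -0.03012936 -0.98928356]
wrist [0.1005551  0.62152938 0.38272554] 71.16103224191156 -0.008926595530412577 [ 0.28431715 -0.08706053 -0.9547692 ]
0.0187 {'t': 0.15, 'joint_positions': array([ 1.15388667e+00,  2.21071072e-01,  1.52735816e+00, -4.65862924e-05,
        1.39470281e+00, -1.26079704e-01]), 'joint_vel': array([ 0.00034876, -0.00195975, -0.00111497, -0.00085972,  0.00045305,
       -0.00015074]), 'joint_efforts': array([ 1.81846863e-03, -4.95182383e+01, -3.87886083e+01,  6.98233419e-02,
        5.30363875e-02, -3.01780915e-05]), 'eef_pos': array([0.17902491, 0.59830273, 0.22166718]), 'ee_rot': array([ 8.02103112e-01,  5.97185068e-01, -6.59003242e-04,  3.98334769e-04]), 'wrist_force': array([ 0.50073304, -0.41958385,  0.92378912]), 'ft_torque': array([0.0452474 , 0.01028965, 0.02290585]), 'width': 0.08691885416763645}
```

View pics/top0.png

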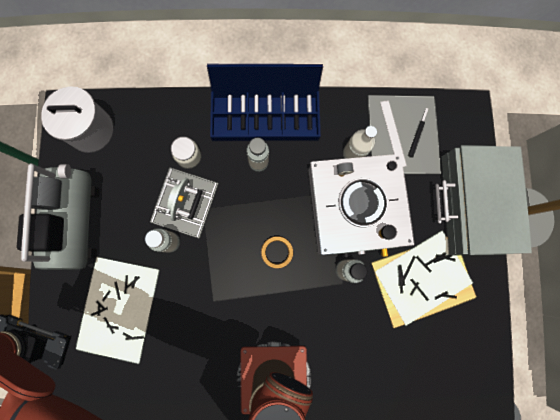

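View pics/side0.png

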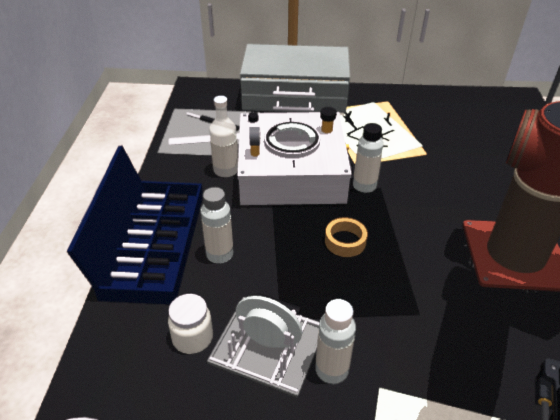

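The top view shows the rack and lid near (184,200), the washer neck near (362,203), with the gauge at (345,168), air valve at (387,232), and cans around them. The side view shows the lid's disc at (268,322). I'll zoom in on both.

```bash
python3 - <<'E'
import cv2,numpy as np
a=cv2.imread('pics/top0.png');b=cv2.imread('pics/side0.png')
r=lambda im,x,y,w,h:cv2.resize(im[y:y+h,x:x+w],(400,300),interpolation=cv2.INTER_CUBIC)
o=np.vstack([np.hstack([r(a,140,155,100,75),r(a,300,145,120,90)]),np.hstack([r(b,205,285,120,90),r(b,230,95,132,99)])])
cv2.imwrite('pics/c1.png',o)
E
```

```text
(no output)
```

View pics/c1.png

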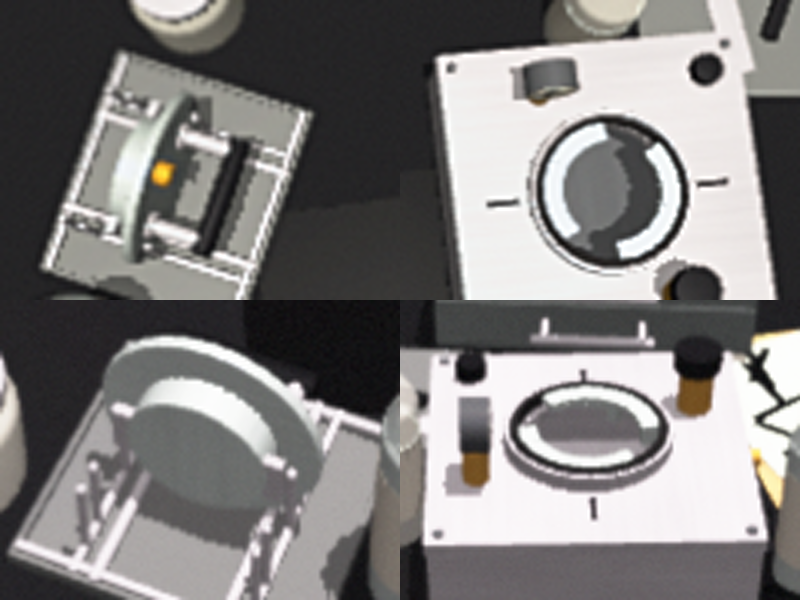

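The crops show the bar from (200,191) to (192,217) in the top view, with its normal pointing right and slightly down. The brass valve is up. The ribs are at top (331,206) and (394,200), side (290,120) and (294,164). The neck mouths are at lower left and upper right, which matches the text.

```bash
python3 - <<'E'
from h import *
print([x for x in dir(env) if x[0]!='_'],[x for x in dir(imaging) if x[0]!='_'])
t=load('top0');s=load('side0')
rl=tri([(t,(330.9,205.9)),(s,(293.7,163.6))]);rr=tri([(t,(394,199.6)),(s,(290.4,119.75))])
print('ribs',rl,rr,np.linalg.norm(rl-rr),'neck',(rl+rr)/2,'yaw of y',np.degrees(np.arctan2(*(rl-rr)[1::-1])))
e1=atz(t,(200,191.3),.08);e2=atz(t,(192,217.5),.08);m=atz(t,(196,204.3),.08)
print('bar',e1,e2,m,(e1+e2)/2,np.linalg.norm(e1-e2),np.degrees(np.arctan2(*(e1-e2)[1::-1])))
# plate rim top: top view & side view
pt=(140+157/4,155+ 175/4); print('platetop',atz(t,pt,.14))
for n,p,z in [('gauge',(345,164),.19),('valve',(387,231),.172),('canNearRack',(158,240),.19),('canC',(258,147),.19),('bottle',(369,131),.23),('canB',(352,268),.19),('jar',(183,145),.095),('tape',(277,252),.036)]: print(n,atz(t,p,z))
E
```

```text
['MotionError', 'hold_point_z', 'state'] ['grab_frame']
ribs [ 0.5335363  -0.17888403  0.10771238] [ 0.55102362 -0.37420317  0.11175598] 0.19614210461942114 neck [ 0.54227996 -0.2765436   0.10973418] yaw of y 95.11616776120891
bar [0.58513264 0.22191996 0.08      ] [0.50370805 0.24521488 0.08      ] [0.54453753 0.2336002  0.08      ] [0.54442035 0.23356742 0.08      ] 0.08469129966857714 -15.965397713838767
platetop [0.5525824  0.27255214 0.14      ]
gauge [ 0.64200744 -0.20943318  0.19      ]
valve [ 0.44935477 -0.32783465  0.172     ]
canNearRack [0.42936097 0.31814071 0.19      ]
canC [0.69300679 0.03983885 0.19      ]
bottle [ 0.72759614 -0.27343363  0.23      ]
canB [ 0.34668514 -0.21823474  0.19      ]
jar [0.72965127 0.27540584 0.095     ]
tape [ 0.39705816 -0.01570889  0.036     ]
```

Estimates so far: neck (0.542,-0.277) with y axis at 95°. The bar is at (0.5445,0.2335) with direction -16°, and the tool's y axis is already along it. I'll grip tilted, with the tool 30° below horizontal. Once the lid is flat, the tool is then only 30° off vertical over the deck. First I move up and across.

Call:
send_rows(gripper=[87, 80, 70, 60, 50, 40, 36, 36, 36, 36], offset=[[-10, 10, -40], [-30, 36, -38], [-40, 47, 0], [-40, 47, 0], [-40, 47, 0], [-40, 47, 0], [-40, 47, 0], [-40, 47, 0], [-40, 47, 0], [-40, 47, 0]], turn=[[0, 0, 0], [0, 0, 0], [0, 0, 0], [0, 0, 0], [0, 0, 0], [0, 0, 0], [0, 0, 0], [0, 0, 0], [0, 0, 0], [0, 0, 0]])

```text
t: 1.4
eef_pos: [0.4809, 0.131, 0.3005]
ee_rot: [0.802, 0.597, 0.0, 0.0]
wrist_force: [0.5, 0.8, -0.6]
width: 0.0361
```

Call:
send_rows(gripper=[36, 36, 36, 36, 36, 36, 36, 36, 36, 36], offset=[[0, 0, 0], [0, 0, 0], [0, 0, 0], [0, 0, 0], [0, 0, 0], [0, 0, 0], [0, 0, 0], [0, 0, 0], [0, 0, 0], [0, 0, 0]], turn=[[0, 10, 0], [0, 10, 0], [0, 10, 0], [0, 10, 0], [0, 10, 0], [0, 10, 0], [0, 0, 0], [0, 0, 0], [0, 0, 0], [0, 0, 0]])

```text
t: 2.65
eef_pos: [0.4805, 0.1335, 0.3015]
ee_rot: [0.694, 0.519, 0.401, -0.298]
wrist_force: [-0.6, -0.0, -0.1]
width: 0.0361
```

```bash
python3 - <<'E'
from h import *
f=grab('wrist','w1');dump(f,'w1');s=env.state();print(s['joint_positions'],s['eef_pos'],R.from_quat(s['ee_rot']).as_matrix())
bar=np.array([.5445,.2335,.074]);print(proj(f,bar))
E
```

```text
[-0.55089107 -0.19098422  2.12223105  0.9910921   1.6027103  -2.01337334] [0.48039415 0.13340962 0.30131774] [[ 0.1412798   0.95847215  0.24773204]
 [ 0.48073404 -0.28517953  0.82919685]
 [ 0.8654102   0.00194446 -0.50106029]]
[[178.2559893  207.98452956]]
```

View pics/w1.png

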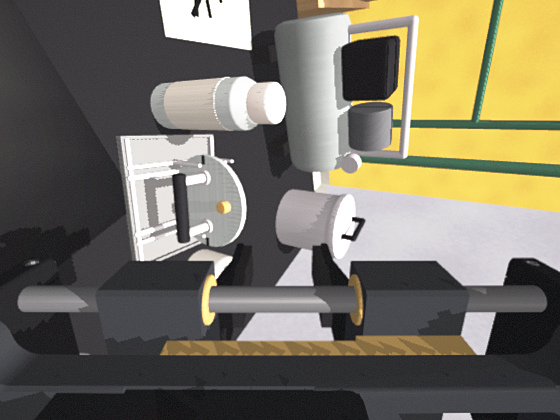

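The wrist view shows the bar from (180,175) to (181,242), centred at (181,208), against a prediction of (178,208). The approach side of the rack is clear.

```bash
cat >> h.py <<'E'
def go(grasp,show=True):
    "shift in tool axes (mm) to bring the grasp point to a world position"
    s=env.state();M=R.from_quat(s['ee_rot']).as_matrix();g=s['eef_pos']-M[:,2]*env.hold_point_z
    return (M.T@(np.array(grasp)-g)*1000).round(1)
E
python3 - <<'E'
from h import *
t=load('top0');w=load('w1')
im=cv2.imread('pics/w1.png').astype(int);g=im.max(2)[165:255,150:215]<45
n,l,st,c=cv2.connectedComponentsWithStats(g.astype(np.uint8));
i=l[208-165,181-150];print(st[i],c[i]+[150,165])
m,ax=cv2.PCACompute(np.argwhere(l==i).astype(np.float32),None);print(ax)
tb=cv2.imread('pics/top0.png').astype(int);g=(tb.max(2)<50)[185:225,185:207].astype(np.uint8)
n,l2,st2,c2=cv2.connectedComponentsWithStats(g);i2=l2[204-185,197-185];print(st2[i2],c2[i2]+[185,185])
P=tri([(t,(196.2,204.3)),(w,c[i]+[150,165])]);print(P)
e1=tri([(t,(200,191.3)),(w,(180,175.5))]);e2=tri([(t,(192,217.5)),(w,(181.5,242))])
e1b=tri([(t,(200,191.3)),(w,(181.5,242))]);print(e1,e2,e1b)
print(atz(w,c[i]+[150,165],.074),go(P),go([.5445,.2335,.074]))
E
```

```text
[   0    0   65   90 5661] [182.14520403 209.60077725]
[[ 0.9999623  -0.00870309]
 [ 0.00870309  0.9999623 ]]
[  3   5  14  29 114] [195.57894737 203.14912281]
[0.54435294 0.23226416 0.08285841]
[0.54849975 0.24193194 0.06858956] [0.51665221 0.20226411 0.14892234] [0.58797532 0.22016245 0.0756769 ]
[0.55001403 0.23828217 0.074     ] [-132.5   32.7  226. ] [-139.5   32.5  231.5]
```

```bash
python3 - <<'E'
from h import *
t=load('top0');w=load('w1')
e1=tri([(t,(200,191.3)),(w,(181.5,242))]);e2=tri([(t,(192,217.5)),(w,(180,175.5))]);m=(e1+e2)/2
print(e1,e2,m,np.linalg.norm(e1-e2),np.degrees(np.arctan2(*(e1-e2)[1::-1])),go(m))
E
```

```text
[0.58797532 0.22016245 0.0756769 ] [0.50213852 0.24496685 0.08479985] [0.54505692 0.23256465 0.08023837] 0.08981338184258897 -16.117788906545183 [-134.5   33.3  227.7]
```

Call:
send_rows(gripper=[36, 36, 36, 36, 36, 36, 36, 36, 36, 36], offset=[[-35, 8, 0], [-35, 8, 0], [-35, 8, 10], [-33, 9, 30], [0, 0, 40], [0, 0, 40], [0, 0, 40], [0, 0, 0], [0, 0, 0], [0, 0, 0]], turn=[[0, 0, 0], [0, 0, 0], [0, 0, 0], [0, 0, 0], [0, 0, 0], [0, 0, 0], [0, 0, 0], [0, 0, 0], [0, 0, 0], [0, 0, 0]])

```text
t: 3.95
eef_pos: [0.5327, 0.1891, 0.1019]
ee_rot: [0.695, 0.517, 0.402, -0.298]
wrist_force: [0.5, 0.5, 0.5]
width: 0.0362
```

```bash
python3 - <<'E'
from h import *
f=grab('wrist','w2');dump(f,'w2');s=env.state();print(s['joint_positions'],s['eef_pos'],s['wrist_force'])
print(proj(f,[.545,.2335,.075]),go([.545,.2335,.075]))
M=R.from_quat(s['ee_rot']).as_matrix();g=s['eef_pos']-M[:,2]*.0187
print(proj(f,[g+M[:,0]*.018,g-M[:,0]*.018]))
a=cv2.imread('pics/w2.png')[120:420,100:500];cv2.imwrite('pics/w2c.png',cv2.resize(a,(800,600)))
E
```

```text
[-0.38235921  0.27536417  2.10882705  1.13671962  1.2552291  -2.34016743] [0.53264522 0.18904813 0.10182409] [-0.10855957 -0.30909782 -0.25185279]
[[283.06503056 226.58050797]] [-0.2 -1.  72.1]
[[316.61153239 274.40895613]
 [251.10209747 274.45863449]]
```

View pics/w2c.png

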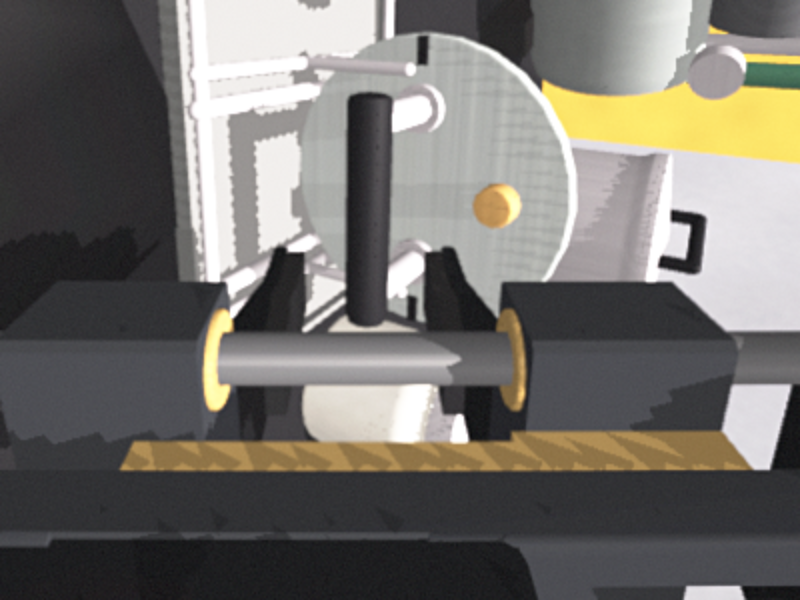

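The bar is centred at (284,225), predicted (283,227), and well between the fingers. I advance 72 mm and grip.

Call:
send_rows(gripper=[36, 36, 36, 36, 36, 10, 10, 10, 10, 10], offset=[[1, 0, 20], [0, 0, 20], [0, 0, 20], [0, 0, 12], [0, 0, 0], [0, 0, 0], [0, 0, 0], [0, 0, 0], [0, 0, 0], [0, 0, 0]], turn=[[0, 0, 0], [0, 0, 0], [0, 0, 0], [0, 0, 0], [0, 0, 0], [0, 0, 0], [0, 0, 0], [0, 0, 0], [0, 0, 0], [0, 0, 0]], grip_force=60)

```text
t: 5.25
eef_pos: [0.5503, 0.2501, 0.0663]
ee_rot: [0.695, 0.517, 0.401, -0.298]
wrist_force: [-0.5, -2.3, 2.6]
width: 0.0165
```

Call:
send_rows(gripper=[10, 10, 10, 10, 10, 10, 10, 10, 10, 10], offset=[[9, 0, -5], [17, 0, -10], [17, 0, -10], [17, 0, -10], [26, 0, -15], [26, 0, -15], [26, 0, -15], [26, 0, -15], [17, 0, -10], [0, 0, 0]], turn=[[0, 0, 0], [0, 0, 0], [0, 0, 0], [0, 0, 0], [0, 0, 0], [0, 0, 0], [0, 0, 0], [0, 0, 0], [0, 0, 0], [0, 0, 0]])

```text
t: 6.5
eef_pos: [0.5498, 0.2497, 0.2763]
ee_rot: [0.694, 0.518, 0.401, -0.297]
wrist_force: [0.3, -0.4, -3.2]
width: 0.0167
```

Call:
send_rows(gripper=[10, 10, 10, 10, 10, 10, 10, 10, 10, 10], offset=[[0, 0, -5], [0, 0, -5], [0, 0, -5], [0, 0, -5], [0, 0, -5], [0, 0, -5], [0, 0, -5], [0, 0, -5], [0, 0, -5], [0, 0, 0]], turn=[[0, -9, 0], [0, -9, 0], [0, -9, 0], [0, -9, 0], [0, -9, 0], [0, -9, 0], [0, -9, 0], [0, -9, 0], [0, -9, 0], [0, -9, 0]])

```text
t: 7.75
eef_pos: [0.5446, 0.2343, 0.3121]
ee_rot: [0.774, 0.577, -0.21, 0.156]
wrist_force: [0.9, -0.4, -3.9]
width: 0.0165
```

```bash
python3 - <<'E'
from h import *
s=env.state();print(s['joint_positions'],s['eef_pos'],s['wrist_force'],s['ft_torque']);M=R.from_quat(s['ee_rot']).as_matrix();print(M)
f=grab('wrist','w3');dump(f,'w3');g=grab('side','s3');dump(g,'s3')
gp=s['eef_pos']-M[:,2]*.0187;u,v=proj(g,gp)[0].astype(int);print(u,v)
a=cv2.imread('pics/s3.png')[max(v-120,0):,max(u-160,0):][:240,:320];cv2.imwrite('pics/s3c.png',cv2.resize(a,(800,600)))
E
```

```text
[ 0.48221595  0.41918781  1.20056798 -0.38899926  1.88613989 -0.85213237] [0.54455046 0.23429834 0.31205718] [ 0.88614812 -0.3659973  -3.88077343] [ 0.55654648 -0.14641961  0.01851983]
[[ 0.24624542  0.95824181 -0.14538169]
 [ 0.82757312 -0.28595592 -0.48306515]
 [-0.50446598 -0.00136139 -0.8634305 ]]
278 212
```

View pics/s3c.png

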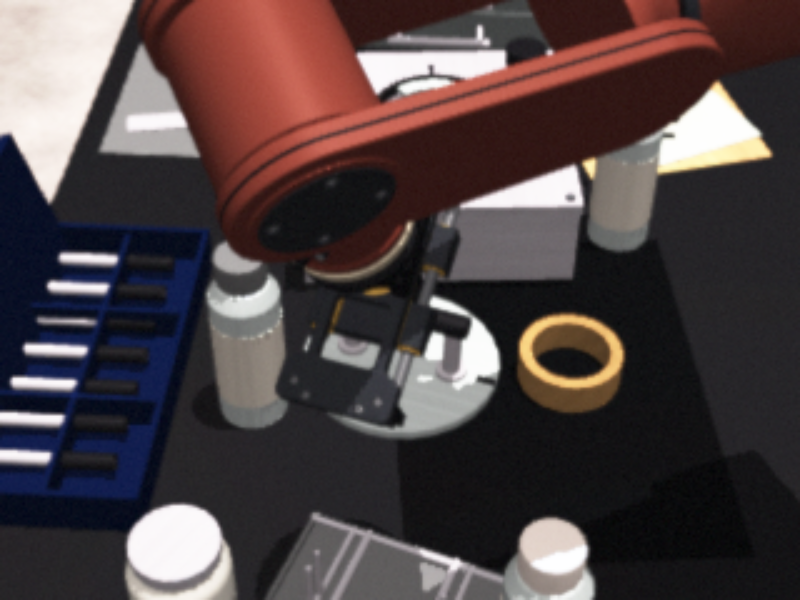

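The lid hangs flat in the grip, clear of everything. I'll overlay the modelled plate rim to check its tilt about the bar.

```bash
cat >> h.py <<'E'
def lid(s,tilt=0,dy=0,roll=30):
    "lid pose in world from the tool state: tool y = lid y, tool z = -cos(roll) lz - sin(roll) lx"
    M=R.from_quat(s['ee_rot']).as_matrix();g=s['eef_pos']-M[:,2]*env.hold_point_z
    ly=-M[:,1]*1; L=M@R.from_euler('y',180-0).as_matrix() if 0 else None
    a=np.radians(roll+tilt); lz=-np.cos(a)*M[:,2]-np.sin(a)*M[:,0]; lx=-np.sin(a)*M[:,2]+np.cos(a)*M[:,0]
    B=np.c_[lx,np.cross(lz,lx),lz]; return g+M[:,1]*dy/1000,B
def rim(o,B,r,z,n=90):
    t=np.linspace(0,2*np.pi,n);return o+(np.c_[r*np.cos(t),r*np.sin(t),np.full(n,z)])@B.T
E
python3 - <<'E'
from h import *
s=env.state();ims=[]
for n,z in [('w3',1),('s3',1)]:
    f=load(n);im=cv2.resize(cv2.imread(f'pics/{n}.png'),None,fx=3,fy=3)
    for tl,c in [(-6,(255,0,0)),(0,(0,0,255)),(6,(0,255,0))]:
        o,B=lid(s,tl)
        for P in (rim(o,B,.07,-.045),o+B[:,0]*.04-B[:,2]*.033+.009*rim(np.zeros(3),B,1,0)):
            cv2.polylines(im,[(proj(f,P)*3+1).astype(np.int32)],True,c,1)
    ims.append(im)
print(B[:,0],B[:,2])
u=proj(load('s3'),o)[0]*3;y,x=int(u[1])-140,int(u[0])-200
a=cv2.resize(ims[0],(560,420));b=ims[1][y:y+330,x:x+440]
cv2.imwrite('pics/o3.png',np.vstack([cv2.resize(ims[0][:, :],(400,300)),b[:300,20:420]]) if 0 else np.hstack([cv2.resize(ims[0],(400,300)),b[:300,20:420]]))
cv2.imwrite('pics/o3w.png',cv2.resize(ims[0][0:900,300:1500],(800,600)))
E
```

```text
[0.28236846 0.95440936 0.09680299] [-0.01853463 -0.0954628   0.99526043]
```

View pics/o3w.png

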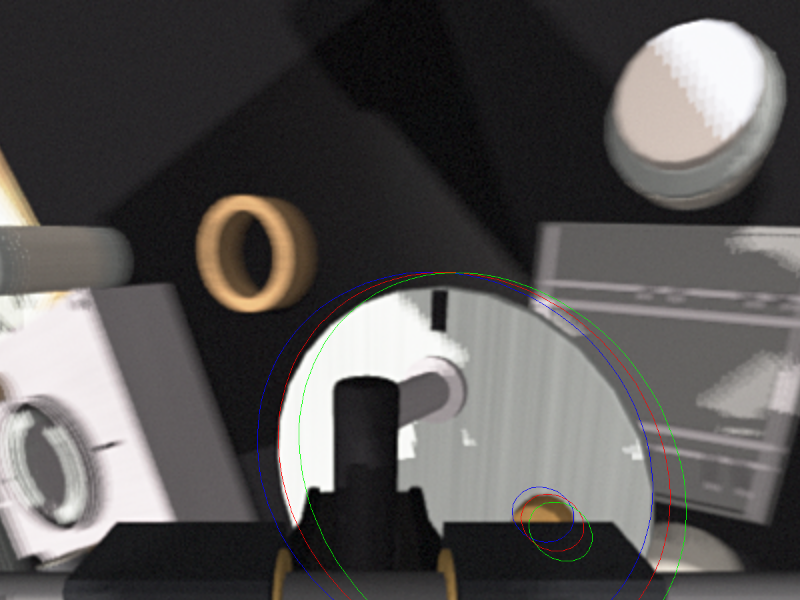

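View pics/o3.png

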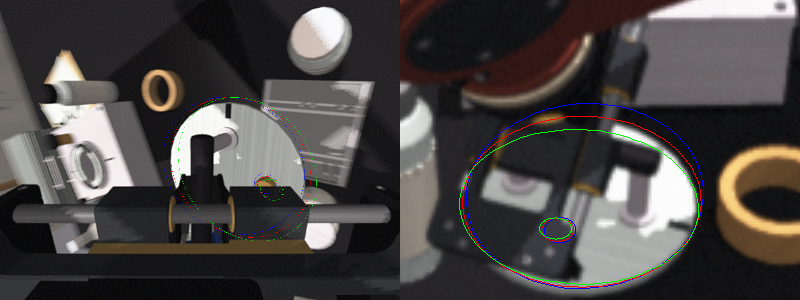

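The left rim matches zero tilt. The rim's top and right sit slightly inside the model, so the lid is offset in the grip by a few mm. I'll fit the offset numerically.

```bash
cat > fit.py <<'E'
from h import *
from scipy.optimize import least_squares
def edges(f,im,P,C,w=9):
    p=proj(f,P);c=proj(f,C);g=cv2.GaussianBlur(im.astype(np.float32),(0,0),.8);out=[]
    for q,ci in zip(p,c):
        n=(q-ci)/np.linalg.norm(q-ci);k=np.arange(-w,w+.1,.5);pts=(q+k[:,None]*n).astype(np.float32)
        v=cv2.remap(g,pts[None,:,0].copy(),pts[None,:,1].copy(),cv2.INTER_LINEAR)[0]
        d=v[:-4]-v[4:];i=d.argmax()
        out.append(pts[i+2] if d[i]>35 else [np.nan]*2)
    return np.array(out)
def pose_l(s,x):
    tl,dy,dz=x;o,B=lid(s,tl,dy);return o+R.from_quat(s['ee_rot']).as_matrix()[:,2]*dz/1000,B
E
python3 - <<'E'
from fit import *
f=load('w3');im=cv2.imread('pics/w3.png').max(2);s=env.state();x=np.zeros(3)
for it in range(3):
    o,B=pose_l(s,x);P=rim(o,B,.07,-.045,120);E=edges(f,im,P,np.repeat([o-B[:,2]*.045],120,0),10 if it==0 else 6)
    ok=~np.isnan(E[:,0])&(proj(f,P)[:,1]<250)
    r=lambda x:(lambda oB:(proj(f,rim(*oB,.07,-.045,120))[ok]-E[ok]))(pose_l(s,x))
    def res(x):
        o,B=pose_l(s,x);p=proj(f,rim(o,B,.07,-.045,120));n=p-proj(f,o-B[:,2]*.045)
        n/=np.linalg.norm(n,axis=1)[:,None];return ((p-E)*n).sum(1)[ok]
    q=least_squares(res,x,loss='soft_l1',f_scale=.7);x=q.x;print(ok.sum(),x,np.abs(q.fun).mean(), np.sqrt(np.diag(np.linalg.inv(q.jac.T@q.jac))))
E
```

```text
45 [-1.44069671  5.2399644   6.473864  ] 0.47807320902193357 [0.17762215 0.18882134 1.30038817]
62 [-1.03594447  5.82448258  9.39789539] 0.4375333561731716 [0.19546448 0.14687963 0.68563944]
63 [-1.17200413  5.76718058  9.2859131 ] 0.4853964857377654 [0.18506602 0.15416777 0.70875819]
```

```bash
cat >> fit.py <<'E'
def pose5(s,x):
    M=R.from_quat(s['ee_rot']).as_matrix();o,B=lid(s,x[0])
    B=R.from_rotvec(np.radians(x[4])*M[:,0]).as_matrix()@B   # roll about tool x
    return o+M@np.array([x[3],x[1],x[2]])/1000,B
def fit(s,views,x=np.zeros(5),prior=(8,8,10,2,3),its=4):
    for it in range(its):
        D=[]
        for f,im,vis in views:
            o,B=pose5(s,x);P=rim(o,B,.07,-.045,120);E=edges(f,im,P,np.repeat([o-B[:,2]*.045],120,0),10 if it==0 else 5)
            D.append((f,E,~np.isnan(E[:,0])&vis(proj(f,P))))
        def res(x):
            o,B=pose5(s,x);out=[]
            for f,E,ok in D:
                p=proj(f,rim(o,B,.07,-.045,120));n=p-proj(f,o-B[:,2]*.045);n/=np.linalg.norm(n,axis=1)[:,None]
                out.append(((p-E)*n).sum(1)[ok])
            return np.concatenate(out+[np.array(x)/prior])
        q=least_squares(res,x,loss='soft_l1',f_scale=.7);x=q.x
    i=0;m=[]
    for f,E,ok in D: m.append((ok.sum(),np.abs(q.fun[i:i+ok.sum()]).mean().round(2)));i+=ok.sum()
    return x.round(2),m
E
python3 - <<'E'
from fit import *
s=env.state();W=(load('w3'),cv2.imread('pics/w3.png').max(2),lambda p:p[:,1]<250)
f=load('s3');c=proj(f,lid(s)[0])[0]
S=(f,cv2.imread('pics/s3.png').max(2),lambda p:(p[:,1]>c[1]+22)|((p[:,0]>c[0]+20)&(p[:,1]>c[1])))
print(fit(s,[W]),fit(s,[S]),fit(s,[W,S]))
w=load('w2');o=np.array([.545,.2335,.075]);d=np.array([.9607,-.2775,0])
for k in (0,.01): print(proj(w,[o+np.array([.24,.83,-.5])*k+d*e for e in(-.048,.048)]),'seen (285,167.5),(284,281.5)')
E
```

```text
(array([ 2.57,  3.15,  3.87, -4.71, -2.83]), [(np.int64(61), np.float64(0.26))]) (array([-1.53,  2.68,  7.02,  2.42, -1.83]), [(np.int64(59), np.float64(0.14))]) (array([-2.54,  4.38, 12.32,  1.26, -2.22]), [(np.int64(63), np.float64(0.58)), (np.int64(57), np.float64(0.23))])
[[282.84975201 165.35024767]
 [283.25344785 280.37363987]] seen (285,167.5),(284,281.5)
[[282.7972937  163.22708211]
 [283.19213633 274.20251949]] seen (285,167.5),(284,281.5)
```

The fits give an offset of about +4 mm along tool y and small tilts, all near the limit of the calibration. I'll move over the neck and servo on relative image positions there.

```bash
python3 - <<'E'
from h import *
print(go([.5423-.004,-.2765+.001,.30]))
E
```

```text
[-421.6  139.9  272.1]
```

Call:
send_rows(gripper=[10, 10, 10, 10, 10, 10, 10, 10, 10, 10], offset=[[-20, 7, 13], [-40, 13, 26], [-52, 17, 33], [-52, 17, 33], [-52, 17, 33], [-52, 17, 33], [-52, 17, 34], [-52, 17, 34], [-30, 11, 20], [-20, 7, 13]], turn=[[0, 0, 0], [0, 0, 0], [0, 0, 0], [0, 0, 0], [0, 0, 0], [0, 0, 0], [0, 0, 0], [0, 0, 0], [0, 0, 0], [1.7, 0, 2.8]])

```text
t: 9.1
eef_pos: [0.5334, -0.2793, 0.288]
ee_rot: [0.792, 0.553, -0.211, 0.147]
wrist_force: [0.5, 0.2, -3.9]
width: 0.0166
```

Call:
send_rows(gripper=[10, 10, 10, 10, 10, 10, 10, 10, 10, 10], offset=[[0, 0, 0], [0, 0, 0], [0, 0, 0], [0, 0, 0], [0, 0, 0], [0, 0, 0], [0, 0, 0], [0, 0, 0], [0, 0, 0], [0, 0, 0]], turn=[[0, 0, 0], [0, 0, 0], [0, 0, 0], [0, 0, 0], [0, 0, 0], [0, 0, 0], [0, 0, 0], [0, 0, 0], [0, 0, 0], [0, 0, 0]])

```text
t: 10.35
eef_pos: [0.5354, -0.2775, 0.2888]
ee_rot: [0.791, 0.555, -0.212, 0.148]
wrist_force: [-0.0, -0.1, -3.4]
width: 0.0163
```

```bash
python3 - <<'E'
from h import *
s=env.state();print(s['joint_positions'],s['wrist_force']);M=R.from_quat(s['ee_rot']).as_matrix();g=s['eef_pos']-M[:,2]*.0187;print(g,M)
print(np.degrees(np.arctan2(M[1,1],M[0,1])))
T=[]
for n in ['wrist','side','top']:
    f=grab(n,n+'4');dump(f,n+'4')
    u=proj(f,g)[0];print(n,u)
    if n=='wrist': T.append(cv2.resize(cv2.imread('pics/wrist4.png')[0:270,100:460],(400,300)))
    else:
        x,y=int(u[0]-60),int(u[1]-45);T.append(cv2.resize(cv2.imread(f'pics/{n}4.png')[y:y+90,x:x+120],(400,300),interpolation=cv2.INTER_CUBIC));print(x,y)
cv2.imwrite('pics/c4.png',np.vstack([np.hstack(T[:2]),np.hstack([T[2],T[2]*0])]))
E
```

```text
[-0.32379021  0.16165725  1.55562361 -0.52719585  1.45723281 -1.47698523] [-0.02577795 -0.10191371 -3.44632711]
[ 0.5386569  -0.26868113  0.30500103] [[ 0.2946982   0.94006077 -0.17157717]
 [ 0.8143148  -0.34100449 -0.46968855]
 [-0.50004437 -0.00130146 -0.86599881]]
-19.9381025628703
wrist [281.80151874 275.77873317]
side [295.46218866  76.53427061]
235 31
top [378.59682003 192.35908586]
318 147
```

View pics/c4.png

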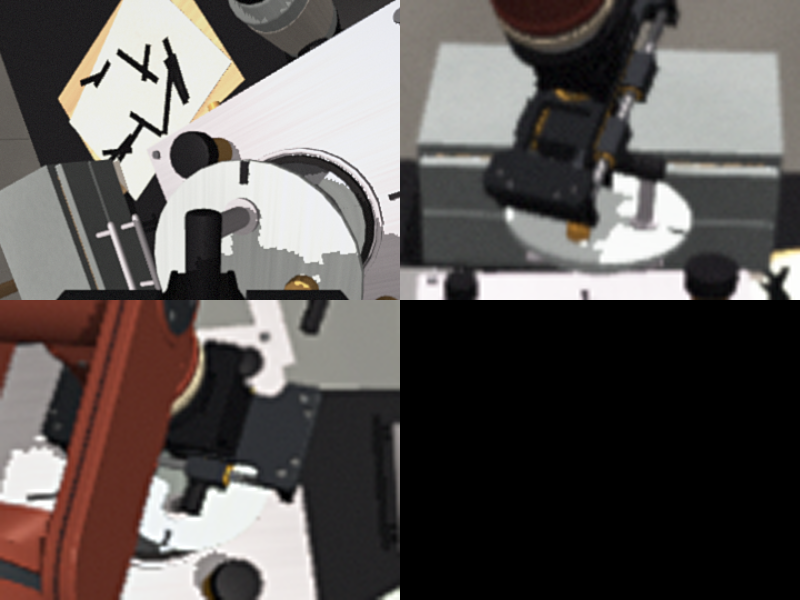

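```bash
python3 - <<'E'
from fit import *
s=env.state();M=R.from_quat(s['ee_rot']).as_matrix()
f=load('wrist4');o,B=lid(s)
ly=B[:,1]*np.sign(B[:,1]@-M[:,1])
pts={'bar end':o+ly*.048,'bar end top':o+ly*.048+B[:,2]*.009,'post base':o+ly*.037-B[:,2]*.045,'rim at ly':o+ly*.07-B[:,2]*.045}
for k,v in pts.items(): print(k,proj(f,v)[0],proj(f,v+M[:,1]*.005)[0],proj(f,v+M[:,2]*.005)[0],v)
im=cv2.imread('pics/wrist4.png');print(np.degrees(np.arccos(B[2,2])))
W=(f,im.max(2),lambda p:p[:,1]<200);print(fit(s,[W]))
cv2.imwrite('pics/c5.png',np.hstack([cv2.resize(im[120:280,210:360],(400,427),interpolation=cv2.INTER_CUBIC),cv2.resize(cv2.imread('pics/w3.png')[120:280,210:360],(400,427),interpolation=cv2.INTER_CUBIC)]))
E
```

```text
bar end [281.66977616 190.04780885] [281.67990491 199.75313326] [281.67561086 187.79380863] [ 0.4935181  -0.25232109  0.30508243]
bar end top [272.12576838 193.87922264] [272.23743305 204.05996426] [272.44993077 191.38044907] [ 0.49352894 -0.25232444  0.31408242]
post base [317.1392769 192.7030395] [316.86778381 200.29630389] [316.25831819 190.85994597] [ 0.50380446 -0.25605568  0.26006861]
rim at ly [319.03272671 139.41957067] [318.73402647 147.86368666] [318.05435704 138.88028071] [ 0.47278278 -0.24480164  0.26011017]
0.0722373603337691
(array([ 1.78,  2.38,  8.66,  0.34, -1.46]), [(np.int64(34), np.float64(0.26))])
```

View pics/c5.png

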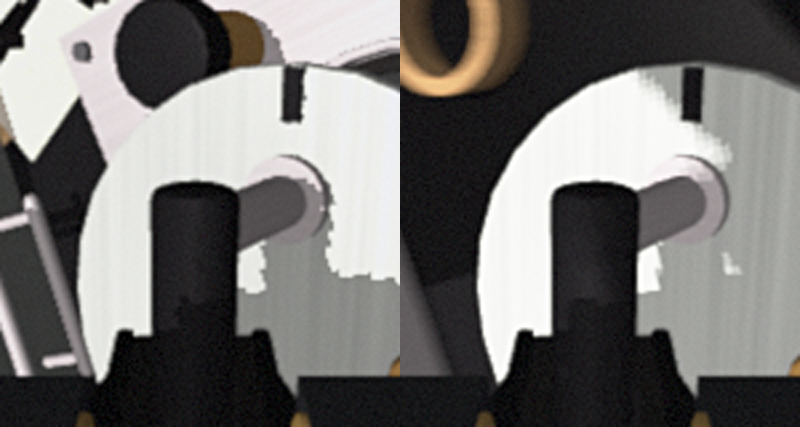

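Comparing the bar end, post base and rim mark in the wrist view, the lid sits about 3 mm along tool y and about 8 mm deeper in the grip than assumed. I'll refine the neck centre from the seal ring in the start pictures.

```bash
python3 - <<'E'
from fit import *
for n in ['top0','side0']:
  f=load(n);im=255-cv2.imread(f'pics/{n}.png').max(2)
  for z in (.124,.130):
    c=np.array([.5423,-.2765,z]);r=.069
    for it in range(4):
        P=rim(c,np.eye(3),r,0,120);E=edges(f,im,P,np.repeat([c],120,0),4)
        ok=~np.isnan(E[:,0])
        W=np.array([atz(f,e,z)[:2] for e in E[ok]])
        q=least_squares(lambda x:np.hypot(*(W-x[:2]).T)-x[2],[*c[:2],r],loss='soft_l1',f_scale=.0015);c=np.array([*q.x[:2],z]);r=q.x[2]
    print(n,z,ok.sum(),q.x,np.abs(q.fun).mean())
E
```

```text
top0 0.124 120 [ 0.5417668  -0.27473921  0.07023603] 0.00043222395826016195
top0 0.13 120 [ 0.54080814 -0.27313962  0.06985575] 0.00032289477219443427
side0 0.124 120 [ 0.54395135 -0.27809978  0.07101492] 0.0012360778082887555
side0 0.13 120 [ 0.54383325 -0.26952507  0.07040191] 0.0012402715947725548
```

Call:
send_rows(gripper=[10, 10, 10, 10, 10, 10, 10, 10, 10, 10], offset=[[0, 2.3, 0], [10, 0, 17.3], [12.5, 0, 21.7], [12.5, 0, 21.7], [7.5, 0, 13], [2.5, 0, 4.3], [1.5, 0, 2.6], [1.5, 0, 2.6], [1.5, 0, 2.6], [0, 0, 0]], turn=[[0, 0, 0], [0, 0, 0], [0, 0, 0], [0, 0, 0], [0, 0, 0], [0, 0, 0], [0, 0, 0], [0, 0, 0], [0, 0, 0], [0, 0, 0]])

```text
t: 11.75
eef_pos: [0.5375, -0.2782, 0.1898]
ee_rot: [0.791, 0.555, -0.212, 0.148]
wrist_force: [-0.3, 0.1, -3.1]
width: 0.0166
```

```bash
python3 - <<'E'
from fit import *
s=env.state();print(s['wrist_force'],s['ft_torque'],s['eef_pos'],lid(s)[0])
for n in ['wrist','side','top']:
    f=grab(n,n+'5');dump(f,n+'5')
f=load('side5');c=proj(f,lid(s)[0])[0]
x,y=int(c[0]-70),int(c[1]-50)
T=[cv2.resize(cv2.imread('pics/wrist5.png')[0:300,100:500],(400,300)),cv2.resize(cv2.imread('pics/side5.png')[y:y+90,x:x+120],(400,300),interpolation=cv2.INTER_CUBIC)]
cv2.imwrite('pics/c6.png',np.hstack(T))
E
```

```text
[-0.31199897  0.05458811 -3.09231101] [ 0.51638243 -0.1377267   0.07855903] [ 0.53749849 -0.27820464  0.18981566] [ 0.54070391 -0.26942146  0.20601044]
```

View pics/c6.png

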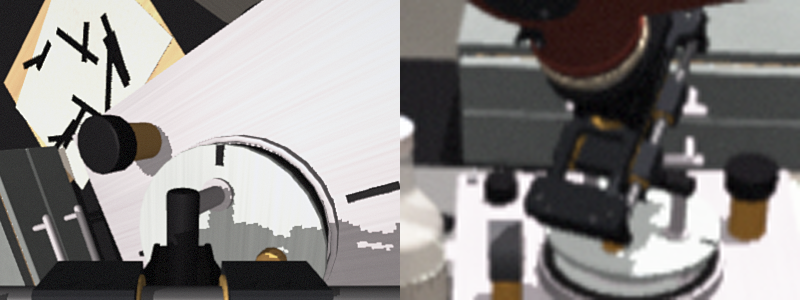

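The lid is just above the ring, roughly centred in both views and clear of the gauge and valve. I lower it slowly.

Call:
send_rows(gripper=[10, 10, 10, 10, 10, 10, 10, 10, 10, 10], offset=[[1, 0, 1.7], [1, 0, 1.7], [1, 0, 1.7], [0, 0, 0], [0, 0, 0], [0, 0, 0], [0, 0, 0], [0, 0, 0], [0, 0, 0], [0, 0, 0]], turn=[[0, 0, 0], [0, 0, 0], [0, 0, 0], [0, 0, 0], [0, 0, 0], [0, 0, 0], [0, 0, 0], [0, 0, 0], [0, 0, 0], [0, 0, 0]])

```text
t: 13.15
eef_pos: [0.5375, -0.2782, 0.1839]
ee_rot: [0.791, 0.555, -0.212, 0.148]
wrist_force: [-0.2, 1.0, -2.9]
width: 0.0161
```

```bash
python3 - <<'E'
from fit import *
s=env.state();print(s['wrist_force'],s['ft_torque'],lid(s)[0])
E
```

```text
[-0.24389198  0.96024891 -2.85585104] [ 0.55868457 -0.1824115   0.01294273] [ 0.54070516 -0.26941513  0.20006437]
```

Call:
send_rows(gripper=[10, 10, 10, 10, 10, 10, 10, 10, 10, 10], offset=[[1, 0, 1.7], [1, 0, 1.7], [1, 0, 1.7], [0, 0, 0], [0, 0, 0], [0, 0, 0], [0, 0, 0], [0, 0, 0], [0, 0, 0], [0, 0, 0]], turn=[[0, 0, 0], [0, 0, 0], [0, 0, 0], [0, 0, 0], [0, 0, 0], [0, 0, 0], [0, 0, 0], [0, 0, 0], [0, 0, 0], [0, 0, 0]])

```text
t: 14.4
eef_pos: [0.5375, -0.2781, 0.1779]
ee_rot: [0.791, 0.555, -0.212, 0.148]
wrist_force: [-0.0, 0.6, -4.2]
width: 0.0168
```

```bash
python3 - <<'E'
from fit import *
s=env.state();print(s['wrist_force'],s['ft_torque'],lid(s)[0])
E
```

```text
[-0.03596273  0.61313406 -4.15478848] [ 0.54478011 -0.15805099  0.00249346] [ 0.54070096 -0.26933765  0.19413989]
```

Call:
send_rows(gripper=[10, 10, 10, 10, 10, 10, 10, 10, 10, 10], offset=[[1, 0, 1.7], [1, 0, 1.7], [0.5, 0, 0.9], [0, 0, 0], [0, 0, 0], [0, 0, 0], [0, 0, 0], [0, 0, 0], [0, 0, 0], [0, 0, 0]], turn=[[0, 0, 0], [0, 0, 0], [0, 0, 0], [0, 0, 0], [0, 0, 0], [0, 0, 0], [0, 0, 0], [0, 0, 0], [0, 0, 0], [0, 0, 0]])

```text
t: 15.65
eef_pos: [0.5376, -0.2782, 0.1731]
ee_rot: [0.791, 0.555, -0.212, 0.148]
wrist_force: [3.2, 0.6, 1.3]
width: 0.0167
```

```bash
python3 - <<'E'
from fit import *
s=env.state();print(s['wrist_force'],s['ft_torque'],lid(s)[0])
E
```

```text
[3.23578325 0.58712098 1.32641455] [ 0.18240164 -0.22985144  0.21384797] [ 0.54081453 -0.26939143  0.18926962]
```

Contact has started near the expected seating height, with a slight +x push. I ease 1.5 mm in +x and go down 2 mm.

Call:
send_rows(gripper=[10, 10, 10, 10, 10, 10, 10, 10, 10, 10], offset=[[0.4, 1.4, -0.3], [0, 0, 0], [0.5, 0, 0.9], [0.5, 0, 0.9], [0, 0, 0], [0, 0, 0], [0, 0, 0], [0, 0, 0], [0, 0, 0], [0, 0, 0]], turn=[[0, 0, 0], [0, 0, 0], [0, 0, 0], [0, 0, 0], [0, 0, 0], [0, 0, 0], [0, 0, 0], [0, 0, 0], [0, 0, 0], [0, 0, 0]])

```text
t: 16.9
eef_pos: [0.539, -0.2781, 0.171]
ee_rot: [0.791, 0.555, -0.212, 0.148]
wrist_force: [-0.9, 1.7, 3.1]
width: 0.0166
```

```bash
python3 - <<'E'
from fit import *
s=env.state();print(s['wrist_force'],s['ft_torque'],lid(s)[0])
E
```

```text
[-0.88288267  1.68859921  3.14171466] [-0.12889039  0.37374117 -0.17184497] [ 0.54215941 -0.26934171  0.18715991]
```

Net upward force is about 7 N and rises softly, which matches seal contact. I release and back off along the tool.

Call:
send_rows(gripper=[20, 36, 36, 36, 36, 36, 36, 36, 36, 36], offset=[[0, 0, 0], [0, 0, 0], [0, 0, 0], [0, 0, 0], [0, 0, -15], [0, 0, -25], [0, 0, -30], [0, 0, -30], [0, 0, 0], [0, 0, 0]], turn=[[0, 0, 0], [0, 0, 0], [0, 0, 0], [0, 0, 0], [0, 0, 0], [0, 0, 0], [0, 0, 0], [0, 0, 0], [0, 0, 0], [0, 0, 0]])

```text
t: 18.15
eef_pos: [0.5558, -0.2311, 0.2569]
ee_rot: [0.791, 0.555, -0.212, 0.148]
wrist_force: [0.1, 0.9, 0.2]
width: 0.0359
```

Call:
send_rows(gripper=[36, 36, 36, 36, 36, 36, 36, 36, 36, 36], offset=[[0, 0, 0], [0, 0, 0], [0, 0, 0], [0, 0, 0], [0, 0, 0], [0, 0, 0], [0, 0, 0], [0, 0, 0], [0, 0, 0], [0, 0, 0]], turn=[[0, 10, 0], [0, 10, 0], [0, 10, 0], [0, 0, 0], [0, 0, 0], [0, 0, 0], [0, 0, 0], [0, 0, 0], [0, 0, 0], [0, 0, 0]])

```text
t: 19.4
eef_pos: [0.5562, -0.2311, 0.2576]
ee_rot: [0.819, 0.574, -0.0, -0.0]
wrist_force: [-0.5, 0.0, -0.0]
width: 0.0363
```

```bash
python3 - <<'E'
from fit import *
s=env.state();print(s['joint_positions'],s['eef_pos'],R.from_quat(s['ee_rot']).as_matrix().round(3))
f=grab('wrist','w6');dump(f,'w6');g=grab('side','s6');dump(g,'s6')
# fit plate rim centre/height/tilt from side+wrist, plate top nominal z .138
D=[]
B0=R.from_euler('z',np.arctan2(.94,.34)).as_matrix()
def LP(x): return np.array(x[:3]),R.from_rotvec([x[3],x[4],0]).as_matrix()
x=np.array([.5425,-.2745,.138,0,0])
for nm,f in (('w6',f),('s6',g)):
    im=cv2.imread(f'pics/{nm}.png').max(2)
    for d in range(1):
        c=x[:3].copy();r=.07
        for it in range(4):
            P=rim(c,np.eye(3),r,0,120);E=edges(f,im,P,np.repeat([c],120,0),6);ok=~np.isnan(E[:,0])
            W=np.array([atz(f,e,.138)[:2] for e in E[ok]])
            q=least_squares(lambda y:np.hypot(*(W-y[:2]).T)-y[2],[*c[:2],r],loss='soft_l1',f_scale=.0015);c=np.array([*q.x[:2],.138])
    print(nm,ok.sum(),q.x,np.abs(q.fun).mean())
print('go bar',go([.543,-.2745,.183]), proj(f:=load('w6'),[.543,-.2745,.183]))
c=proj(g,[.543,-.2745,.15])[0];x,y=int(c[0]-60),int(c[1]-45)
cv2.imwrite('pics/c7.png',np.hstack([cv2.resize(cv2.imread('pics/w6.png')[0:300,100:500],(400,300)),cv2.resize(cv2.imread('pics/s6.png')[y:y+90,x:x+120],(400,300),interpolation=cv2.INTER_CUBIC)]))
E
```

```text
[-5.24464126e-01  1.46651440e-01  1.54494105e+00 -3.97935548e-04
  1.45115634e+00 -1.74745856e+00] [ 0.55617442 -0.23110102  0.25760268] [[ 0.341  0.94  -0.001]
 [ 0.94  -0.341  0.   ]
 [-0.    -0.001 -1.   ]]
w6 38 [ 0.54310213 -0.27537517  0.07062478] 0.0016061484310498076
s6 92 [ 0.5447314  -0.26410144  0.06543474] 0.005006062249916062
go bar [-45.1   2.5  93.3] [[229.35214624 222.34555958]]
```

View pics/c7.png

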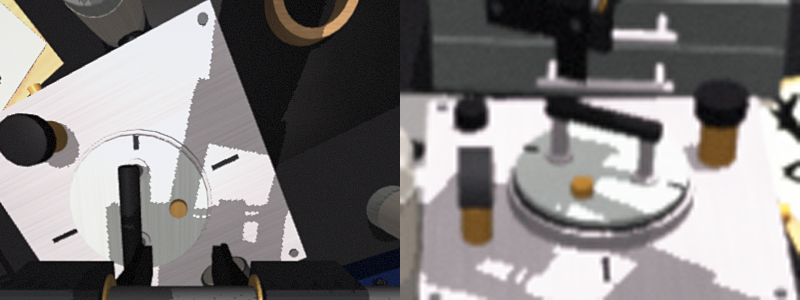

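The lid sits flat and concentric on the ring, with the bar centred at about (229,217) against a prediction of (229,222). Now I regrasp vertically.

Call:
send_rows(gripper=[40, 40, 40, 40, 40, 40, 10, 10, 10, 10], offset=[[-25, 1.5, 0], [-20, 1, 10], [0, 0, 30], [0, 0, 30], [0, 0, 23], [0, 0, 0], [0, 0, 0], [0, 0, 0], [0, 0, 0], [0, 0, 0]], turn=[[0, 0, 0], [0, 0, 0], [0, 0, 0], [0, 0, 0], [0, 0, 0], [0, 0, 0], [0, 0, 0], [0, 0, 0], [0, 0, 0], [0, 0, 0]], grip_force=30)

```text
t: 20.75
eef_pos: [0.5437, -0.2744, 0.1655]
ee_rot: [0.819, 0.574, 0.0, 0.0]
wrist_force: [1.2, 0.4, 0.6]
width: 0.0173
```

```bash
python3 - <<'E'
from fit import *
s=env.state();print(s['wrist_force'],s['ft_torque'],s['eef_pos'],s['width'])
E
```

```text
[1.24010551 0.4061067  0.61190718] [ 0.0701169  -0.20570858 -0.06344004] [ 0.54366773 -0.27442813  0.16550988] 0.017264544381813678
```

Call:
send_rows(gripper=[10, 10, 10, 10, 10, 10, 10, 10, 10, 10], offset=[[0, 0, 0], [0, 0, 0], [0, 0, 0.2], [0, 0, 0.2], [0, 0, 0.2], [0, 0, 0.2], [0, 0, 0.2], [0, 0, 0], [0, 0, 0], [0, 0, 0]], turn=[[0, 0, 5], [0, 0, 5], [0, 0, 5], [0, 0, 5], [0, 0, 5], [0, 0, 5], [0, 0, 5], [0, 0, 0], [0, 0, 0], [0, 0, 0]])

```text
t: 22.0
eef_pos: [0.5434, -0.2746, 0.1641]
ee_rot: [0.953, 0.302, -0.0, 0.0]
wrist_force: [0.4, -1.2, 3.8]
width: 0.0173
```

```bash
python3 - <<'E'
from fit import *
s=env.state();M=R.from_quat(s['ee_rot']).as_matrix();print(s['wrist_force'],s['ft_torque'],s['eef_pos'],s['width'],np.degrees(np.arctan2(M[1,1],M[0,1])))
E
```

```text
[ 0.43029645 -1.24946637  3.83089076] [-0.19243269 -0.18386191  0.05672764] [ 0.54342349 -0.27463071  0.16406122] 0.017347451961495494 -54.882979138270294
```

Call:
send_rows(gripper=[10, 10, 10, 10, 10, 10, 10, 10, 10, 10], offset=[[0, 0, 0], [0, 0, 0.2], [0, 0, 0.2], [0, 0, 0.2], [0, 0, 0.2], [0, 0, 0], [0, 0, 0], [0, 0, 0], [0, 0, 0], [0, 0, 0]], turn=[[0, 0, 5], [0, 0, 5], [0, 0, 5], [0, 0, 5], [0, 0, 5], [0, 0, 5], [0, 0, 0], [0, 0, 0], [0, 0, 0], [0, 0, 0]], grip_force=60)

```text
t: 23.25
eef_pos: [0.5432, -0.2744, 0.163]
ee_rot: [0.999, 0.045, -0.0, -0.0]
wrist_force: [1.6, -0.1, 5.1]
width: 0.0168
```

```bash
python3 - <<'E'
from fit import *
s=env.state();M=R.from_quat(s['ee_rot']).as_matrix();print(s['wrist_force'],s['ft_torque'],s['eef_pos'],s['width'],np.degrees(np.arctan2(M[1,1],M[0,1])))
E
```

```text
[ 1.6499651  -0.09010922  5.05815362] [-0.09715432 -0.10133968  0.13823076] [ 0.54318844 -0.27437177  0.16299919] 0.016804611688663915 -84.85197621663232
```

Call:
send_rows(gripper=[10, 10, 10, 10, 10, 10, 10, 10, 10, 10], offset=[[0, 0, 0], [0, 0, 0], [0, 0, 0], [0, 0, 0], [0, 0, 0], [0, 0, 0], [0, 0, 0], [0, 0, 0], [0, 0, 0], [0, 0, 0]], turn=[[0, 0, 2], [0, 0, 2], [0, 0, 0], [0, 0, 0], [0, 0, 0], [0, 0, 0], [0, 0, 0], [0, 0, 0], [0, 0, 0], [0, 0, 0]])

```text
t: 24.5
eef_pos: [0.5432, -0.2744, 0.163]
ee_rot: [1.0, 0.01, -0.0, -0.0]
wrist_force: [0.1, -0.1, 5.3]
width: 0.0165
```

```bash
python3 - <<'E'
from fit import *
s=env.state();M=R.from_quat(s['ee_rot']).as_matrix();print(s['wrist_force'],s['ft_torque'],s['eef_pos'],s['width'],np.degrees(np.arctan2(M[1,1],M[0,1])))
E
```

```text
[ 0.13666003 -0.05954979  5.25495136] [-0.10540518 -0.02789339  0.22271129] [ 0.54316061 -0.27439986  0.16296042] 0.016465569538189315 -88.83650346703985
```

Call:
send_rows(gripper=[10, 10, 10, 10, 10, 10, 10, 10, 10, 10], offset=[[0, 0, 0], [0, 0, 0], [0, 0, 0], [0, 0, 0], [0, 0, 0], [0, 0, 0], [0, 0, 0], [0, 0, 0], [0, 0, 0], [0, 0, 0]], turn=[[0, 0, 2], [0, 0, 2], [0, 0, 0], [0, 0, 0], [0, 0, 0], [0, 0, 0], [0, 0, 0], [0, 0, 0], [0, 0, 0], [0, 0, 0]])

```text
t: 25.75
eef_pos: [0.5432, -0.2744, 0.163]
ee_rot: [1.0, -0.025, -0.0, 0.0]
wrist_force: [0.8, -1.5, 4.8]
width: 0.0169
```

```bash
cat > ang.py <<'E'
from fit import *
s=env.state();M=R.from_quat(s['ee_rot']).as_matrix();print(s['wrist_force'],s['ft_torque'],s['eef_pos'],s['width'],np.degrees(np.arctan2(M[1,1],M[0,1])))
def brass(f,im):
    h=cv2.cvtColor(im,cv2.COLOR_BGR2HSV);m=((h[:,:,0]>8)&(h[:,:,0]<28)&(h[:,:,1]>140)&(h[:,:,2]>70)).astype(np.uint8)
    n,l,st,c=cv2.connectedComponentsWithStats(m)
    for i in range(1,n):
        p=atz(f,c[i],.148)-[.5425,-.2745,.148];r=np.hypot(p[0],p[1])
        if st[i,4]>8 and r<.08: print('  brass',st[i],c[i].round(1),'r',r.round(4),'lid y dir deg',np.degrees(np.arctan2(p[1],p[0])).round(1)+90)
E
python3 - <<'E'
from ang import *
for n in ('w6','s6'): print(n);brass(load(n),cv2.imread(f'pics/{n}.png'))
for n in ('wrist','side','top'):
    f=grab(n,n+'8');dump(f,n+'8');print(n);brass(f,cv2.imread(f'pics/{n}8.png'))
E
```

```text
[ 0.81610227 -1.47895243  4.76301243] [-0.25298243 -0.08978189  1.18966264] [ 0.54322652 -0.27443266  0.16298699] 0.016888650522555455 -92.83684458680986
w6
  brass [270 200  17  17 224] [278.  208.3] r 0.0413 lid y dir deg 162.0
s6
  brass [284 136   5   6  26] [286.1 138.7] r 0.0465 lid y dir deg 161.3
wrist
  brass [329 226  26  27 517] [341.2 239.4] r 0.0399 lid y dir deg 97.3
  brass [237 277   6  19  33] [239.3 286. ] r 0.0395 lid y dir deg -48.69999999999999
  brass [323 283   6  16  32] [325.1 290. ] r 0.0432 lid y dir deg 42.0
  brass [239 314   5   9  15] [241.3 318.1] r 0.0604 lid y dir deg -30.5
  brass [323 320   5   5   9] [324.8 322.3] r 0.0652 lid y dir deg 25.900000000000006
  brass [269 342  50  13 288] [292.7 347.7] r 0.08 lid y dir deg 3.4000000000000057
side
  brass [275 129   5   5  23] [276.8 131. ] r 0.0425 lid y dir deg 104.8
top
```

Torque jumped to 1.19 N m, so the stop is reached, and the valve puts the lid's y at about 97° against the neck's 95°. I release and retreat upward.

Call:
send_rows(gripper=[30, 40, 40, 40, 40, 40, 40, 40, 40, 40], offset=[[0, 0, 0], [0, 0, 0], [0, 0, 0], [0, 0, 0], [0, 0, -15], [0, 0, -25], [0, 0, -30], [0, 0, -30], [0, 0, 0], [0, 0, 0]], turn=[[0, 0, 0], [0, 0, 0], [0, 0, 0], [0, 0, 0], [0, 0, 0], [0, 0, 0], [0, 0, 0], [0, 0, 0], [0, 0, 0], [0, 0, 0]])

```text
t: 27.15
eef_pos: [0.543, -0.2742, 0.2626]
ee_rot: [1.0, -0.026, -0.001, -0.0]
wrist_force: [0.7, -0.5, -0.1]
width: 0.0395
```

```bash
python3 - <<'E'
from ang import *
for n in ('wrist','side','top'):
    f=grab(n,n+'9');dump(f,n+'9');print(n);im=cv2.imread(f'pics/{n}9.png');brass(f,im)
    if n=='top': continue
    # bar: dark blob near bar centre
    c=proj(f,[.5425,-.2745,.181])[0];B=proj(f,[[.5425,-.2745+.04,.181],[.5425,-.2745-.04,.181]])
    m=(im.max(2)<60).astype(np.uint8);k=60;k=45 if n=='wrist' else 18
    if n=='wrist':
        x,y=c.astype(int);w=m[y-45:y+20,x-35:x+35]
        nn,l,st,cc=cv2.connectedComponentsWithStats(w);i=l[45,35]
        rows=[(r,np.where(l[r]==i)[0].mean()) for r in range(8,60) if (l[r]==i).any()]
        a=np.array(rows)+[y-45,x-35];p1=atz(f,a[0][::-1],.185);p2=atz(f,a[-1][::-1],.185);d=p1-p2
        print('bar',a[0],a[-1],p1,p2,np.degrees(np.arctan2(d[1],d[0])))
# relative to ribs
E
```

```text
[ 0.72039197 -0.49579262 -0.07330784] [-0.06618004  0.0357295   0.01076329] [ 0.54295424 -0.27424893  0.26260462] 0.03954831049572209 -92.94125464153908
wrist
  brass [314 192  17  17 219] [322.2 200.1] r 0.0401 lid y dir deg 96.1
bar [180.  279.5] [231.  283.5] [ 0.54270738 -0.24080973  0.185     ] [ 0.54371437 -0.28601919  0.185     ] 91.27599689749823
side
  brass [275 129   5   5  25] [277. 131.] r 0.042 lid y dir deg 104.9
top
  brass [361 186   6   5  21] [363.6 187.8] r 0.0378 lid y dir deg 94.7
```

Valve and bar put the handle within about 4° of the ribs. As a last check before handing in, I measure from the side camera how far the plate dropped, using the valve height and the near rim.

```bash
python3 - <<'E'
from fit import *
def col(f,im,z0):
    # near-rim lower edge: vertical profile below plate centre, sub-pixel brightness drop plate->seal
    g=cv2.GaussianBlur(cv2.cvtColor(im,cv2.COLOR_BGR2GRAY).astype(np.float32),(0,0),.6);out=[]
    for t in np.radians(np.arange(65,126,5)):
        p=proj(f,[.5425+.07*np.cos(t),-.2745+.07*np.sin(t),.138])[0];k=np.arange(-6,8,.25)
        v=cv2.remap(g,np.full((1,len(k)),p[0],np.float32),(p[1]+k)[None].astype(np.float32),cv2.INTER_LINEAR)[0]
        d=v[:-4]-v[4:];out.append(k[d.argmax()+2])
    return np.array(out)
f=load('s6');a=col(f,cv2.imread('pics/s6.png'),0);g=load('side9');b=col(g,cv2.imread('pics/side9.png'),0)
px=proj(f,[.54,-.205,.138])[0]-proj(f,[.54,-.205,.136])[0];print(a,b,np.median(b-a),'px; 2mm =',-px[1])
r=[]
for n in ('wrist9','top9'): 
    F=load(n);im=cv2.imread(f'pics/{n}.png').max(2)
    c=np.array([.5425,-.2745,.136])
    P=rim(c,np.eye(3),.07,0,120);E=edges(F,im,P,np.repeat([c],120,0),5);ok=~np.isnan(E[:,0]);W=np.array([atz(F,e,.136)[:2] for e in E[ok]])
    q=least_squares(lambda y:np.hypot(*(W-y[:2]).T)-y[2],[*c[:2],.07],loss='soft_l1',f_scale=.0015);print(n,ok.sum(),q.x)
E
```

```text
[ 1.5   1.    1.25  1.    0.75  1.25  1.5  -5.5  -4.25  1.25 -1.5   0.25
  0.75] [ 1.5   1.75  1.25  2.    1.75 -2.5   1.5   1.5   1.75  1.25  1.5   1.25
  1.75] 1.0 px; 2mm = 0.634968099236545
wrist9 44 [ 0.54140772 -0.27293205  0.06899136]
top9 48 [ 0.54279501 -0.27192878  0.06745199]
```

```bash
python3 -c "
from h import *
print(job.sign_off())"
```

```text
the job is handed in; nothing more can be done
None
```

The lid is on the washer's neck, twisted clockwise to its stop and released, and the job is handed in at about 27 s of robot time. `sign_off` reports no verdict, so the result rests on my own checks.

**What I did:** I gripped the bar with the tool 30° below horizontal and lifted the lid straight out of the rack. I turned it flat, set it on the neck with the lugs in the mouths and let go. I then regrasped it from straight above, twisted it until it stopped, released and backed off about 100 mm upward.

**Last checks:**
- **Stop:** the twist torque rose from 0.2 to 1.2 N m over the last 4° of tool turn. The earlier part of the turn took less than the stated 0.5 N m, and the bar slipped several degrees in the fingers at the stop.
- **Handle direction:** the wrist and top views of the valve gave 96.1° and 94.7°, against 95.1° for the ribs. A rough bar fit gave 91.3°. The side view gave 104.9°, which disagrees; there the valve is only 5 pixels across and its reading depends on the assumed height.
- **Plate height:** the rim dropped about 1 pixel in the side view between seating and locking, where 0.6 pixel is 2 mm. That fits the seal being pressed down, but it is near the limit of what the picture resolves.
- **Centring:** the rim fits put the lid at (0.541, -0.273) and (0.543, -0.272), about 2 to 3 mm from the estimated neck centre of (0.542, -0.275).

I did not measure the seal value directly or do a pull test. No cans or other items were touched as far as I saw; I did not re-measure their positions.

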